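# Reset the tripped decapper breaker and clear the stopper jam

## Task

The tube decapper has jammed on loose stoppers and tripped its breaker, the one on the sloping panel whose handle stands midway. Push that handle down past off right onto its reset stop, firmly but without forcing it, then, with the breaker off, clear all three stoppers out of the channel into the yellow waste bin at its end, and only then switch the breaker back on. Leave the other two breakers, and the bottles and other things standing around, as they are.

Things in the scene. Friction and masses are not known exactly. Their poses are not given: they have to be found in the camera images.
- panel: Grey steel breaker panel, 290 mm wide (y), 180 mm along its slope; three breakers side by side 88 mm apart, in any order. Origin on the table under its middle, z up. The face slopes up 0.35 rad towards +x (it faces the robot); its middle is 83 mm above the origin, near edge 52, far edge 114 mm high. 'Up the slope' means (cos 0.35, 0, sin 0.35) in this frame, 'out' (-sin 0.35, 0, cos 0.35).
- drive_breaker: The decapper's breaker, the TRIPPED one (handle midway). Dark grey case 122 mm along the slope, 76 mm wide, 16 mm proud of the panel face; the 64 x 40 mm slot frame in its middle is 22 mm proud. Origin on the table, axes as the panel: the case's middle on the panel face is 83 mm above it. Red mark at the slot's upper end = on, green at the lower end = off. More than 30 N on it breaks it.
- drive_handle (a joint): Toggle angle of the tripped breaker's handle, rad: 0 = square to the panel face, positive = leaning up the slope. It starts tripped, near 0; -0.30 is off and 0.30 is on, both end stops. Over-centre: past about 0.06 either side of 0 it snaps over to off or on by itself and is held there. Going on without the reset first does not count.
- drive_reset (a joint): How far that handle is pushed past off, rad: 0 at rest, to the hard reset stop at -0.12. It adds to drive_handle: on the stop the handle leans -0.42 or a little more. Preloaded spring, and the off stop itself gives up to 0.03 rad under such a push; let go, it returns to 0 (off). The reset counts only if the handle is held on that stop (below -0.105) for 0.2 s.
- drive_axis (a point): Middle of that handle's turning axis, 20 mm below the panel face; x up the slope, y along the axis, z out. The handle is a flat light grey blade 12 mm thick (x) and 24 mm wide (y), end 70 mm from the axis, 28 mm out of the slot frame. Pushed 55 mm from the axis: midway to off takes about 2 N, off to the reset stop rises from 5 to 16 N (varies), off to on takes 7 N falling to nothing past midway.
- drive_tip (a point): Middle of the end face of the tripped breaker's handle; z out along the handle, y across it.
- pump_handle (a joint): Handle of the breaker that is on (0.30) and must stay on; same size and same meaning of the angle as drive_handle.
- pump_tip (a point): Middle of the end face of that handle.
- spare_handle (a joint): Handle of the breaker that is off (about -0.30) and must stay off; same size and same meaning of the angle as drive_handle.
- spare_tip (a point): Middle of the end face of that handle.
- decapper: Ivory bench decapper, 120 mm wide (y). Origin on the table, x along the stopper channel to the waste bin, z up. Channel: steel floor 80 mm above the table, 50 mm wide, from x = -90 to +105 mm, open at the +x end; guides 10 mm thick on both sides rise 16 mm above the floor. Behind x = -90 mm stands the decapping head, top 136 mm above the table.
- bin: Yellow open waste bin, fixed at the channel's open end, outside 130 x 130 mm, 60 mm high, walls and floor 3 mm. Origin under its middle, at x = 163 mm of the decapper (so from 98 to 228 mm); the channel floor overhangs its near wall by 7 mm.
- stopper_a: Violet loose tube stopper standing in the channel: collar 19 mm across and 13 mm high, narrower plug above, 23 mm high in all, about 12 g. Origin at the centre of the collar's foot. It may tip over and roll.
- stopper_b: Red stopper, same shape.
- stopper_c: Blue stopper, same shape.
- dropper: Bystander: white dropper bottle, 32 mm across, 75 mm high, origin under its middle.
- reagent: Bystander: white bottle with blue cap, 34 mm across, 80 mm high, origin under its middle.
- vial: Bystander: amber vial 22 mm across, 45 mm high, standing on the decapping head; origin under its middle.
- carton: Bystander: white carton 70 x 90 x 110 mm high, origin under its middle.
- mouse: Bystander: computer mouse 100 x 58 x 26 mm, origin under its middle.

How it is judged:
On the way, in this order (a step that is already met when the one before it is completed fails the run):
1. the tripped handle is pushed past off onto its reset stop (value of joint drive_reset below -0.105 rad), for 0.2 s.
2. with that breaker off, all three stoppers are in the waste bin (value of joint drive_handle below -0.18 rad and x of stopper_a in the frame of bin between -0.064 and 0.064 m and y of stopper_a in the frame of bin between -0.064 and 0.064 m and z of each of stopper_a, stopper_b, stopper_c in the frame of bin below 0.055 m and x of stopper_b in the frame of bin between -0.064 and 0.064 m and y of stopper_b in the frame of bin between -0.064 and 0.064 m and x of stopper_c in the frame of bin between -0.064 and 0.064 m and y of stopper_c in the frame of bin between -0.064 and 0.064 m), for 0.2 s.
3. the breaker is switched back on (value of joint drive_handle above 0.26 rad), for 0.2 s.
At the end, for the whole second after the job is handed in: The decapper's breaker (drive) is on (above 0.26 rad), the pump breaker still on (above 0.26) and the spare breaker still off (below -0.18); all three stoppers lie at rest inside the waste bin (value of joint each of drive_handle, pump_handle above 0.26 rad and value of joint spare_handle below -0.18 rad and x of stopper_a in the frame of bin between -0.064 and 0.064 m and y of stopper_a in the frame of bin between -0.064 and 0.064 m and z of each of stopper_a, stopper_b, stopper_c in the frame of bin below 0.055 m and x of stopper_b in the frame of bin between -0.064 and 0.064 m and y of stopper_b in the frame of bin between -0.064 and 0.064 m and x of stopper_c in the frame of bin between -0.064 and 0.064 m and y of stopper_c in the frame of bin between -0.064 and 0.064 m and linear speed of each of stopper_a, stopper_b, stopper_c below 0.05 m/s); the robot touches nothing.
It fails at once if the breaker being reset is forced: more than 30 N on it (contact force between anything else and drive_breaker above 30 N).
It fails at once if one of the other two breakers is switched (value of joint pump_handle below 0.15 rad or value of joint spare_handle above -0.15 rad).
It fails at once if a bystander (dropper, reagent, vial, carton or mouse) is pushed aside or knocked over (distance of any of dropper, reagent, vial, carton, mouse from where it was at the start of the episode above 0.025 m or angle between any of dropper, reagent, vial, carton, mouse's own z axis and vertical above 0.5 rad).
It also fails if it takes over 61 s, if anything falls off the work surface, if the arm or the gripper's body presses on something with over 40 N, if the wrist force passes 120 N, or if a joint passes its speed limit or range.

## Robot

A 7-joint arm with a two-finger parallel gripper is mounted at the origin on the work surface. World frame = base frame: x ahead of the robot, y to its left, z up, the work surface at z = 0. Lengths are in m, angles in rad, forces in N, time in s.
With the tool pointing down it reaches from about 0.4 to 0.85 m from the base axis. Payload 4.4 kg.
Tool frame: the origin (TCP) lies midway between the tips of the shut fingers; the grasp point (between the pads) lies bot.grasp_offset behind it (bot.grasp_offset is the distance from the TCP to the grasp point, in m); z points along the fingers, y is the line along which they close (so a half turn about z gives the same grasp; the last joint's range is limited). The gripper opens to 94 mm and grips with 3 to 60 N. Pads are 16 mm wide; open, the fingers measure 119 mm over their backs; the gripper's body (75 mm by 177 mm) begins 78 mm behind the grasp point.
Start: joints at [-1.286, 0.628, 0.038, 1.517, -0.027, 0.996, -0.02], TCP at [0.223, 0.61, 0.205] pointing down, gripper open.
Joint ranges: [-3.06, 3.06], [-0.37, 2.12], [-1.25, 1.32], [0.18, 2.47], [-1.1, 4.24], [0.23, 1.98], [-2.94, 2.94]. Speed limits (rad/s): [2.57, 2.57, 3.14, 3.14, 3.14, 3.14, 3.14].

## Interface

Orientations are given as [roll, pitch, yaw] about the fixed x, y, z axes, in that order (R = Rz(yaw) Ry(pitch) Rx(roll)).
In Python, from cell import bot, viewer, finder gives the robot as it stands.
- The arm moves only by the shell command python3 -m crank 'ROWS'. ROWS is JSON, a list of rows, each a list of 7 numbers: the shift along the world's x, y, z in mm, then the turn, a rotation vector about the world's x, y, z in degrees, then the opening in per cent of the stroke, from 0 (shut) to 100 (fully open). In form: [[dx, dy, dz, wx, wy, wz, grip], ...]. A call has 1 to 12 rows; each row shifts and turns the commanded pose from where the row before left it; what a row does not reach is not made up. A row lasts 1/10 s, in which the tool goes at most 50 mm and 8.59 degrees, less where a joint would pass 70% of its speed; a pose out of reach is approached as far as the arm can. A call with a gripper value outside its range is refused whole. The fingers move at their own pace and stop on an object; the grip force is fixed at half the most. Time passes only in rows, so rows that do not move let the fingers close. It gives the time, the measured TCP pose, the force, the opening and the grip force at its end, in the units of the state.
- bot.sense(): the state, without advancing time (a new reading comes with each control period).
- viewer.get_image(name): name is "side" or "top" or "wrist"; returns a dict with "img" (400x640x3 uint8, blue, green, red), "z_map" (400x640 float32, m along the optical axis (not along the pixel's ray), 0 where there is no reading), "fx", "fy", "cx", "cy" (pixels), "k1" (the pictures are not rectified: a ray, as slopes to the right and down, at radius r is drawn at 1 + k1 r^2 times it, then the intrinsics apply), "rvec" (rotation vector, rad) and "tvec" (3), from world to camera coordinates, as OpenCV has them. Camera axes: x right, y down, z forward; pixel columns grow to the right and rows downward; lengths in m; the calibration is good to about 2 mm. A picture is of the moment at which its call begins.
- bot.finish_job(): hands the job in; it is judged then, once.
Trained networks look in the newest picture that a camera, given by its name, has taken for a name from the list of things; names that differ only in an ending like _2 or _b are one class to them, and where a whole thing is asked for, a point or a joint stands for the part that bears it (a point fixed in the world has none). Each returns a list of dicts, best first, with "conf" (0 to 1); they miss things now and then, are a little off and sometimes report something else, mostly with a low value. They report only what shows in the picture. A call takes as long as a camera call.
- finder.look_for(query, camera): "rect" ([left, top, width, height] in pixels, round what is visible of it).
- finder.tip_of(query, camera): "location" ([column, row] in pixels: a listed point, or the origin of a listed thing).
The state is a dict: "clock": time; "joint_pos": joint angles; "qvel": joint speeds; "joint_torque": joint torques, N m; "ee_pos": TCP position; "eef_rot": TCP orientation; "force": force on the tool from outside, world axes, zero at the start; "wrist_torque": the same for the moment, N m; "finger_gap": finger opening in m; "grasp_force": force on a finger pad.
Only numpy, scipy, OpenCV 4.12 (cv2) and the standard library are available. Lean on these libraries where they do the work, as an engineer would, in place of code of your own. Each camera call takes 0.05 s, during which the arm holds its last target. There are 200 camera calls.

## Working session

There is one attempt and no reset: what is moved stays moved. The work goes in short steps, Python scripts to look and compute and a shell command to move; the robot and the scene stay as the last step left them, time stands still between calls to the robot, and variables do not carry over. Pictures are saved under pics/ and viewed, at most 11 in all, crops included, and the job is handed in when it is done.

```bash
mkdir -p pics
cat > h.py <<'E'
import numpy as np, cv2
from cell import bot, viewer, finder
def shot(n):
    return viewer.get_image(n)
def w2p(im,P):
    R=cv2.Rodrigues(np.array(im['rvec'],float))[0]
    c=(R@np.atleast_2d(P).T).T+np.array(im['tvec']).ravel()
    s=c[:,:2]/c[:,2:]; r2=(s**2).sum(1,keepdims=True); s=s*(1+im['k1']*r2)
    return s*[im['fx'],im['fy']]+[im['cx'],im['cy']]
def ray(im,px):
    d=(np.array(px,float)-[im['cx'],im['cy']])/[im['fx'],im['fy']]
    s=d.copy()
    for _ in range(10): s=d/(1+im['k1']*(s**2).sum())
    return np.array([s[0],s[1],1.])
def p2w(im,px,z=None):
    """z None: use depth map (median 3x3); else intersect plane of world height z"""
    R=cv2.Rodrigues(np.array(im['rvec'],float))[0]; t=np.array(im['tvec']).ravel()
    s=ray(im,px); o=-R.T@t; d=R.T@s
    if z is None:
        u,v=int(round(px[0])),int(round(px[1])); a=im['z_map'][max(v-1,0):v+2,max(u-1,0):u+2]; a=a[a>0]
        return o+d*np.median(a) if a.size else None
    return o+d*(z-o[2])/d[2]
def cloud(im):
    v,u=np.mgrid[0:400,0:640]; K=np.array([[im['fx'],0,im['cx']],[0,im['fy'],im['cy']],[0,0,1.]])
    pts=np.stack([u.ravel(),v.ravel()],1).astype(np.float32)
    s=cv2.undistortPoints(pts[:,None],K,np.array([im['k1'],0,0,0.]))[:,0]
    z=im['z_map'].ravel()
    R=cv2.Rodrigues(np.array(im['rvec'],float))[0]; t=np.array(im['tvec']).ravel()
    c=np.c_[s*z[:,None],z]; w=(c-t)@R
    w[z<=0]=np.nan
    return w.reshape(400,640,3)
E
python3 - <<'E'
from h import *
np.set_printoptions(precision=3,suppress=True)
for n in ['top','side']:
    im=shot(n); cv2.imwrite(f'pics/{n}0.png',im['img'])
    print(n,im['z_map'].max())
    for q in ['panel','drive_breaker','drive_axis','drive_tip','pump_tip','spare_tip','decapper','bin','stopper_a','stopper_b','stopper_c','dropper','reagent','vial','carton','mouse']:
        for r in finder.tip_of(q,n)[:3]:
            p=p2w(im,r['location']); print(q,round(r['conf'],2),np.array(r['location']),p)
print(bot.sense(), bot.grasp_offset)
E
```

```text
top 2.5542104
panel 0.62 [370.3 220.1] [ 0.503 -0.177  0.105]
drive_breaker 0.67 [387.3 221. ] [ 0.503 -0.241  0.095]
drive_axis 0.95 [394.7 217.3] [ 0.515 -0.265  0.11 ]
drive_tip 0.45 [399.9 221.9] [ 0.499 -0.286  0.102]
pump_tip 0.61 [370.8 222.3] [ 0.495 -0.178  0.11 ]
spare_tip 0.6 [349.6 213.6] [ 0.522 -0.099  0.131]
spare_tip 0.52 [372.2 223.1] [ 0.491 -0.182  0.118]
spare_tip 0.2 [280.8 165.7] [0.728 0.168 0.003]
decapper 0.81 [273.3 208.9] [0.541 0.182 0.082]
decapper 0.67 [450.6 243.9] [ 0.428 -0.492  0.027]
decapper 0.32 [396.4 213.3] [ 0.53  -0.271  0.112]
bin 0.93 [278.  166.7] [0.724 0.179 0.003]
stopper_a 0.59 [266.5 203.9] [0.558 0.207 0.095]
stopper_a 0.55 [272.5 189. ] [0.613 0.186 0.102]
stopper_a 0.5 [269.1 211.1] [0.53  0.195 0.099]
stopper_b 0.59 [266.5 203.9] [0.558 0.207 0.095]
stopper_b 0.55 [272.5 189. ] [0.613 0.186 0.102]
stopper_b 0.5 [269.1 211.1] [0.53  0.195 0.099]
stopper_c 0.59 [266.5 203.9] [0.558 0.207 0.095]
stopper_c 0.55 [272.5 189. ] [0.613 0.186 0.102]
stopper_c 0.5 [269.1 211.1] [0.53  0.195 0.099]
dropper 0.39 [319.7 239.2] [0.434 0.007 0.05
[... 1360 characters left out ...]
1 246.6] [0.398 0.216 0.15 ]
carton 0.83 [280.4 342.3] [0.539 0.567 0.063]
carton 0.6 [294.6 245.3] [0.618 0.198 0.09 ]
mouse 0.58 [380.6 170.6] [ 0.435 -0.478  0.025]
mouse 0.48 [279.3 340.3] [0.542 0.566 0.07 ]
{'clock': 1.7, 'joint_pos': array([-1.286,  0.628,  0.039,  1.517, -0.027,  0.996, -0.02 ]), 'qvel': array([ 0.001,  0.001,  0.   , -0.003, -0.   ,  0.001, -0.001]), 'joint_torque': array([  0.   , -54.959,   1.143, -18.695,  -0.052,   0.016,   0.   ]), 'ee_pos': array([0.223, 0.61 , 0.205]), 'eef_rot': array([ 3.142, -0.   ,  2.791]), 'force': array([ 0.096, -0.176, -0.132]), 'wrist_torque': array([0.02 , 0.03 , 0.021]), 'grasp_force': 0.0, 'finger_gap': 0.09371842351155324} 0.0188
```

View pics/top0.png

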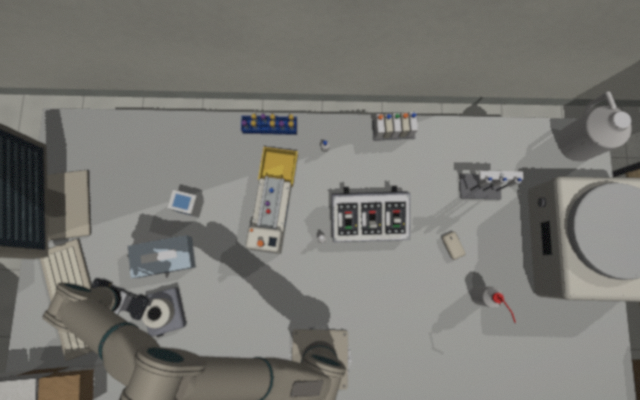

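View pics/side0.png

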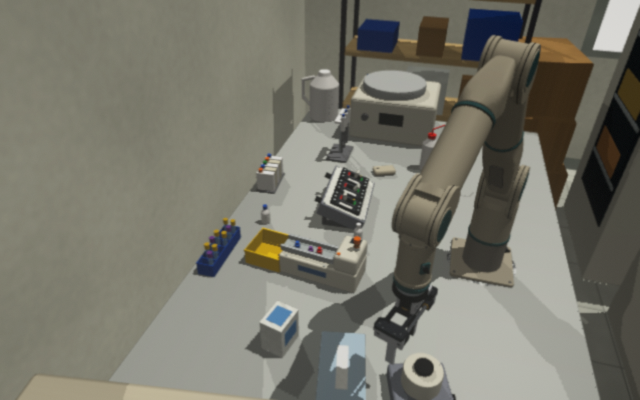

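The top view shows the panel at about (370,217) with three breakers at columns 347, 372 and 396. The decapper is at (270,205), running up to the yellow bin at (278,165), and the vial is on its head near (262,242). The dropper stands by (321,237), the reagent by (324,145) and the mouse by (453,244). The side view agrees, with the carton at (280,325). I'll move the wrist camera over the scene for a closer look.

```bash
python3 -m crank '[[0,0,40,0,0,4,0],[0,0,40,0,0,4,0],[10,-25,35,0,0,4,0],[20,-40,20,0,0,4,0],[20,-40,20,0,0,4,0],[20,-40,20,0,0,0,0],[20,-40,20,0,0,0,0],[20,-40,20,0,0,0,0],[20,-40,0,0,0,0,0],[20,-40,0,0,0,0,0],[10,-40,0,0,0,0,0],[0,0,0,0,0,0,0]]'
cat > m.py <<'E'
from h import *
import sys
np.set_printoptions(precision=4,suppress=True)
im=shot('wrist'); cv2.imwrite(f'pics/{sys.argv[1]}.png',im['img'])
for q in sys.argv[2:]:
    for r in finder.tip_of(q,'wrist')[:3]:
        print(q,round(r['conf'],2),np.array(r['location']),p2w(im,r['location']))
np.savez(f'{sys.argv[1]}.npz',**im)
E
python3 m.py w1 decapper bin stopper_a vial
```

```text
clock: 2.9
ee_pos: [0.3856, 0.2594, 0.4212]
eef_rot: [-3.14, 0.002, 3.13]
force: [0.9, -0.1, 0.1]
finger_gap: 0.0016
grasp_force: 0.0
decapper 0.78 [294.6 240.2] [0.5213 0.2079 0.0789]
stopper_a 0.71 [ 38.  241.8] [ 0.5152 -0.2341  0.0973]
stopper_a 0.5 [295.8 246.6] [0.5277 0.2108 0.0914]
stopper_a 0.46 [294.3 261.5] [0.5537 0.2076 0.0938]
vial 0.77 [293.4 179.7] [0.3972 0.2191 0.1731]
```

View pics/w1.png

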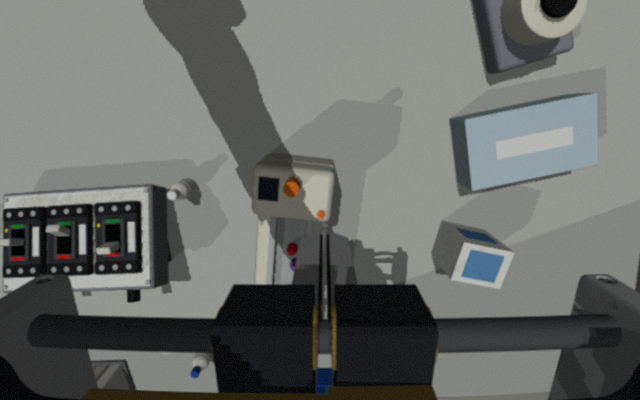

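The wrist view has +x downwards and +y to the right. It shows the panel on the left with handles near (18,242), (58,230) and (108,250). The decapper head is at (295,190), with stoppers at (292,248) and (293,264) partly behind the fingers. I'll move sideways to look over the panel.

```bash
python3 -m crank '[[-10,-45,0,0,0,0,0],[0,-45,0,0,0,0,0],[0,-45,0,0,0,0,0],[0,-45,0,0,0,0,0],[0,-45,0,0,0,0,0],[0,-45,0,0,0,0,0],[0,-45,0,0,0,0,0],[0,-45,0,0,0,0,0],[0,-45,0,0,0,0,0],[0,-30,0,0,0,0,0],[0,0,0,0,0,0,0],[0,0,0,0,0,0,0]]'
python3 m.py w2 drive_axis drive_tip pump_tip spare_tip drive_breaker dropper decapper bin stopper_a
python3 -c "
import cv2;i=cv2.imread('pics/w2.png');cv2.imwrite('pics/w2z.png',cv2.resize(i[130:330,190:450],None,fx=3,fy=3,interpolation=cv2.INTER_CUBIC)[:600,:800])"
```

```text
clock: 4.35
ee_pos: [0.374, -0.1685, 0.4202]
eef_rot: [3.141, -0.001, 3.141]
force: [-0.2, -0.1, 0.1]
finger_gap: 0.0003
grasp_force: 0.0
drive_axis 0.74 [532.2 266.5] [0.5586 0.1988 0.0834]
drive_axis 0.71 [147.5 182.3] [ 0.4196 -0.486   0.0253]
drive_axis 0.58 [272.6 229.5] [ 0.4848 -0.2518  0.0917]
drive_tip 0.46 [258.3 247.7] [ 0.5015 -0.2693  0.1276]
spare_tip 0.58 [316.3 233.5] [ 0.3643 -0.1721  0.4246]
drive_breaker 0.76 [274.6 229.2] [ 0.4863 -0.2493  0.0863]
dropper 0.57 [412.9 190.4] [ 0.4327 -0.0109  0.0353]
decapper 0.82 [510. 247.] [0.5248 0.1575 0.0747]
decapper 0.71 [412.1 190.5] [ 0.4337 -0.0113  0.0319]
bin 0.69 [484.4 313.9] [0.7091 0.1718 0.0022]
bin 0.64 [273.7 230.2] [ 0.4863 -0.2501  0.0909]
stopper_a 0.48 [536.6 266.4] [0.5553 0.2023 0.0899]
stopper_a 0.45 [538.  249.8] [0.5243 0.1996 0.089 ]
stopper_a 0.43 [524.1 292.7] [0.6059 0.1879 0.0911]
```

View pics/w2z.png

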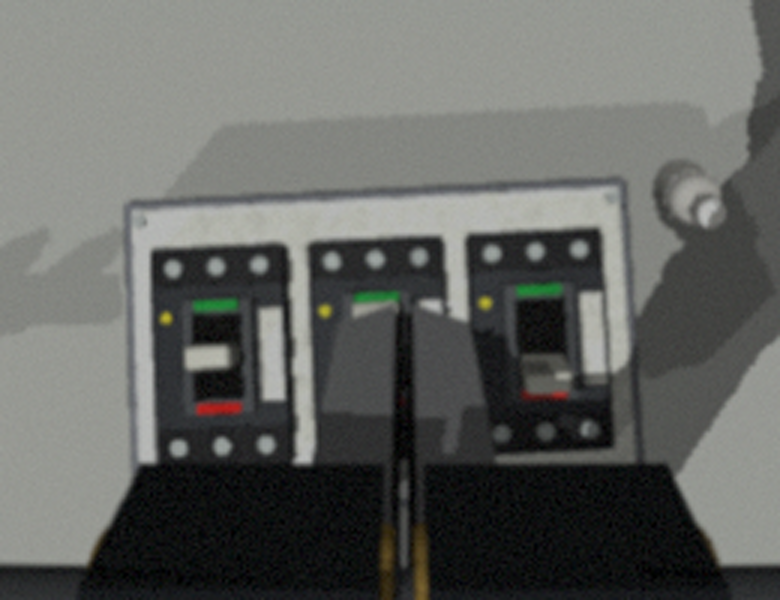

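The leftmost breaker (crop (208,358), y≈-0.26) has its handle midway, so it is the drive breaker. The middle one is off (spare) and the right one is on (pump). Next I'll fit the panel pose from the visible corners.

```bash
cat > fit.py <<'E'
from h import *
from scipy.optimize import least_squares
np.set_printoptions(precision=4,suppress=True)
im=dict(np.load('w2.npz'))
c,s=np.cos(.35),np.sin(.35); U=np.array([c,0,s]);O=np.array([-s,0,c]);Y=np.array([0,1,0])
def PP(u,y,o): return np.array([0,0,.083])+u*U+y*Y+o*O
L=[((-.09,-.145,0),(128,203)),((-.09,.145,0),(622,180))]
for yb,q in [(-.088,[(152,250),(288,245)]),(0,[(309,243),(442,238)]),(.088,[(467,235),(599,230)])]:
    L+=[((-.061,yb-.038,.016),q[0]),((-.061,yb+.038,.016),q[1])]
L+=[((.061,.126,.016),(612,446))]
A=np.array([PP(*a) for a,_ in L]); px=np.array([b for _,b in L])/3+[190,130]
def W(p,A):
    cz,sz=np.cos(p[2]),np.sin(p[2]); return A@np.array([[cz,sz,0],[-sz,cz,0],[0,0,1]])+[p[0],p[1],0]
r=least_squares(lambda p:(w2p(im,W(p,A))-px).ravel(),[.5,-.18,.05],loss='soft_l1')
p=r.x
if __name__=='__main__':
    print(p,r.fun.reshape(-1,2))
    C=cloud(im); R=np.array([[np.cos(p[2]),-np.sin(p[2]),0],[np.sin(p[2]),np.cos(p[2]),0],[0,0,1]])
    D=(C-[p[0],p[1],0])@R-[0,0,.083]; u,y,o=D@U,D@Y,D@O
    k=(abs(y)<.14)&(u>-.085)&(u<-.067); print('face out',np.nanmedian(o[k]),k.sum())
    k=(abs(y+.088)<.035)&(u>-.058)&(u<-.035); print('case out',np.nanmedian(o[k]))
    for b in(-.088,0,.088):
        k=(abs(y-b)<.03)&(abs(u)<.04)&(o>.035)&(o<.056); print('handle',b,k.sum(),np.nanmedian(u[k]),np.nanmedian(y[k]),np.nanmax(o[k]) if k.any() else 0)
    print('axis',W(p,PP(0,-.088,-.02)[None]),'tip',W(p,PP(0,-.088,.05)[None]),'camera',-cv2.Rodrigues(im['rvec'])[0].T@im['tvec'].ravel())
    k=(C[...,2]<.02)&(C[...,0]<.4); print('table z',np.nanmedian(C[...,2][k]))
    print('tip seen', p2w(im,[190+208/3,130+358/3]))
E
python3 fit.py
```

```text
[ 0.5188 -0.1794  0.0471] [[-1.9506 -0.1251]
 [ 2.2729 -0.287 ]
 [-1.1556  0.1323]
 [-1.0193 -0.2541]
 [-0.7963  0.0848]
 [ 0.7739 -0.3424]
 [-0.2982  0.3247]
 [ 1.6539 -0.1259]
 [ 1.7154  2.623 ]]
face out 0.0009175494065347406 1723
case out 0.016167434919557813
handle -0.088 129 -0.003963497301300045 -0.08767271211393289 0.05123227123432627
handle 0 45 -0.026509553259992474 -0.0035607879843463602 0.04749650187863199
handle 0.088 147 0.014322610407224965 0.08605041317231062 0.04938058028065777
axis [[ 0.5298 -0.267   0.0642]] tip [[ 0.5058 -0.2681  0.13  ]] camera [ 0.2977 -0.1678  0.5984]
table z -0.0010709498346626227
tip seen [ 0.5038 -0.2676  0.1286]
```

```bash
cat >> fit.py <<'E'
def T(u,o,b=-.088): return W(p,PP(u,b,o)[None])[0]
def go(u,o,b=-.088):
    e=np.array(bot.sense()['ee_pos']); print((u,o),'shift mm',(T(u,o,b)-e)*1000)
def local():
    e=np.array(bot.sense()['ee_pos'])-[p[0],p[1],0]
    R=np.array([[np.cos(p[2]),-np.sin(p[2]),0],[np.sin(p[2]),np.cos(p[2]),0],[0,0,1]]); d=e@R-[0,0,.083]
    f=np.array(bot.sense()['force'])@R; return np.array([d@U,d@Y,d@O])*1000,np.array([f@U,f@Y,f@O])
E
python3 -c "
from fit import *
go(.027,.12);go(.027,.032);a=T(0,0);print('per mm u',(T(.01,0)-a)*100,'per mm o',(T(0,.01)-a)*100)"
```

```text
(0.027, 0.12) shift mm [ 133.7109  -98.7591 -215.5495]
(0.027, 0.032) shift mm [ 163.8524  -97.3373 -298.2143]
per mm u [0.9383 0.0443 0.3429] per mm o [-0.3425 -0.0162  0.9394]
```

```bash
python3 -m crank '[[17,-20,-30,0,0,2.7,0],[17,-20,-30,0.24,-5,0,0],[20,-20,-30,0.23,-5,0,0],[20,-20,-30,0.24,-5,0,0],[20,-19,-30,0.23,-5,0,0],[20,0,-33,0,0,0,0],[20,0,-33,0,0,0,0],[0,0,0,0,0,0,0],[0,0,0,0,0,0,0]]'
python3 -c "
from fit import *
print(local());go(.027,.032);print(bot.sense()['eef_rot'])"
```

```text
clock: 5.75
ee_pos: [0.5067, -0.2683, 0.2046]
eef_rot: [3.14, 0.347, -3.096]
force: [0.4, 0.8, 1.3]
finger_gap: 0.0005
grasp_force: 0.0
(array([ 26.4678, -88.2146, 119.8127]), array([0.8107, 0.8093, 1.0473]))
(0.027, 0.032) shift mm [ 30.5666   1.6566 -82.3064]
[ 3.1403  0.3469 -3.0962]
```

```bash
python3 -m crank '[[10,0.5,-27,0,0,0,0],[10,0.5,-27,0,0,0,0],[7,0.5,-18,0,0,0,0],[3,0.2,-9,0,0,0,0],[0,0,0,0,0,0,0],[0,0,0,0,0,0,0]]'
python3 -c "
from fit import *
print(local())"
```

```text
clock: 6.35
ee_pos: [0.5374, -0.2674, 0.1257]
eef_rot: [-3.14, 0.35, -3.096]
force: [-0.6, -0.4, 0.4]
finger_gap: 0.0002
grasp_force: 0.0
(array([ 28.2791, -88.8074,  35.1841]), array([-0.4493, -0.3908,  0.6231]))
```

```bash
python3 -m crank '[[1,0,-3,0,0,0,0],[-4.7,-0.2,-1.7,0,0,0,0],[-4.7,-0.2,-1.7,0,0,0,0],[-4.7,-0.2,-1.7,0,0,0,0],[-4.7,-0.2,-1.7,0,0,0,0],[-4.7,-0.2,-1.7,0,0,0,0],[-3.8,-0.2,-1.4,0,0,0,0],[0,0,0,0,0,0,0],[0,0,0,0,0,0,0]]'
python3 -c "
from fit import *
print(local())"
for i in 1 2; do :; done
```

```text
clock: 7.25
ee_pos: [0.5107, -0.2678, 0.111]
eef_rot: [3.141, 0.348, -3.097]
force: [0.2, 0.2, -0.7]
finger_gap: 0.0005
grasp_force: 0.0
(array([ -1.8549, -87.9409,  30.4517]), array([-0.0035,  0.1784, -0.7018]))
```

```bash
python3 -m crank '[[-1.9,-0.1,-0.5,0,0,0,0],[-0.9,0,-0.3,0,0,0,0],[0,0,0,0,0,0,0]]'; python3 -m crank '[[-1.9,-0.1,-0.7,0,0,0,0],[0,0,0,0,0,0,0]]'
python3 -c "
from fit import *
print(local())"
```

```text
clock: 7.55
ee_pos: [0.5094, -0.2678, 0.1108]
eef_rot: [-3.142, 0.35, -3.095]
force: [4.4, -0.1, 0.6]
finger_gap: 0.0005
grasp_force: 1.8
clock: 7.75
ee_pos: [0.508, -0.268, 0.1107]
eef_rot: [3.141, 0.35, -3.095]
force: [5.3, 1.3, 0.8]
finger_gap: 0.0002
grasp_force: 2.6
(array([ -4.4823, -88.0326,  31.1588]), array([ 5.3383,  1.0391, -1.1208]))
```

```bash
python3 -m crank '[[-1.9,-0.1,-0.7,0,0,0,0],[0,0,0,0,0,0,0]]'
python3 -c "
from fit import *
print(local())"
```

```text
clock: 7.95
ee_pos: [0.507, -0.2682, 0.1109]
eef_rot: [3.141, 0.35, -3.095]
force: [6.6, 0.4, 1.3]
finger_gap: 0.0003
grasp_force: 3.1
(array([ -5.4341, -88.1958,  31.664 ]), array([ 6.6001,  0.0471, -1.068 ]))
```

```bash
python3 -m crank '[[-1.9,-0.1,-0.9,0,0,0,0],[-1.9,-0.1,-0.9,0,0,0,0],[0,0,0,0,0,0,0]]'
python3 -c "
from fit import *
print(local())"; python3 -m crank '[[-1.9,-0.1,-0.9,0,0,0,0],[0,0,0,0,0,0,0]]'
python3 -c "
from fit import *
print(local())"
```

```text
clock: 8.25
ee_pos: [0.5048, -0.2688, 0.1108]
eef_rot: [3.139, 0.349, -3.094]
force: [9.3, 1.6, 1.3]
finger_gap: 0.0004
grasp_force: 4.0
(array([ -7.4859, -88.625 ,  32.3577]), array([ 9.191 ,  1.1378, -1.9885]))
clock: 8.45
ee_pos: [0.5038, -0.2691, 0.1108]
eef_rot: [3.139, 0.349, -3.094]
force: [8.6, 1.9, 2.2]
finger_gap: 0.0006
grasp_force: 4.4
(array([ -8.4318, -88.8661,  32.7212]), array([ 8.9182,  1.4843, -0.8934]))
```

```bash
python3 -m crank '[[-1.9,-0.1,-0.9,0,0,0,0],[0,0,0,0,0,0,0]]'
python3 -c "
from fit import *
print(local())"; python3 -m crank '[[-0.9,-0.1,-0.4,0,0,0,0],[0,0,0,0,0,0,0]]'
python3 -c "
from fit import *
print(local())"
```

```text
clock: 8.65
ee_pos: [0.5027, -0.2694, 0.1108]
eef_rot: [3.138, 0.349, -3.094]
force: [10.4, 1.4, 3.5]
finger_gap: 0.0001
grasp_force: 4.8
(array([ -9.4978, -89.1341,  33.0709]), array([11.0155,  0.9145, -0.2967]))
clock: 8.85
ee_pos: [0.5024, -0.2694, 0.1108]
eef_rot: [3.138, 0.349, -3.093]
force: [10.9, 2.2, 3.4]
finger_gap: 0.0002
grasp_force: 4.9
(array([ -9.8311, -89.1785,  33.2139]), array([11.542 ,  1.6694, -0.5667]))
```

```bash
python3 -m crank '[[-1.9,-0.1,-0.9,0,0,0,0],[0,0,0,0,0,0,0]]'
python3 -c "
from fit import *
print(local())"; python3 -m crank '[[-1.9,-0.1,-0.9,0,0,0,0],[0,0,0,0,0,0,0]]'
python3 -c "
from fit import *
print(local())"
```

```text
clock: 9.05
ee_pos: [0.5011, -0.2698, 0.1108]
eef_rot: [3.138, 0.348, -3.093]
force: [12.3, 1.9, 3.6]
finger_gap: 0.0005
grasp_force: 5.4
(array([-11.0108, -89.5223,  33.5807]), array([12.8755,  1.3641, -0.8619]))
clock: 9.25
ee_pos: [0.5, -0.2702, 0.1107]
eef_rot: [3.137, 0.348, -3.093]
force: [12.1, 3.5, 4.5]
finger_gap: 0.001
grasp_force: 5.9
(array([-12.1234, -89.8195,  33.9625]), array([13.0778,  2.9412,  0.0034]))
```

```bash
python3 -m crank '[[-1.9,-0.1,-0.9,0,0,0,0],[0,0,0,0,0,0,0]]'
python3 -c "
from fit import *
print(local())"; python3 -m crank '[[-0.9,-0.1,-0.4,0,0,0,0],[0,0,0,0,0,0,0]]'
python3 -c "
from fit import *
print(local())"
```

```text
clock: 9.45
ee_pos: [0.4988, -0.2705, 0.1107]
eef_rot: [3.137, 0.348, -3.093]
force: [12.7, 3.8, 4.9]
finger_gap: 0.0003
grasp_force: 6.2
(array([-13.226 , -90.1057,  34.3392]), array([13.7484,  3.2093,  0.2173]))
clock: 9.65
ee_pos: [0.4986, -0.2706, 0.1108]
eef_rot: [3.136, 0.348, -3.092]
force: [14.1, 2.9, 3.2]
finger_gap: 0.0008
grasp_force: 6.3
(array([-13.3907, -90.1837,  34.4821]), array([14.4208,  2.2228, -1.8588]))
```

```bash
python3 -m crank '[[-1.9,0.3,-0.9,0,0,0,0],[0,0,0,0,0,0,0]]'
python3 -c "
from fit import *
print(local())"; python3 -m crank '[[-0.9,0.1,-0.4,0,0,0,0],[0,0,0,0,0,0,0]]'
python3 -c "
from fit import *
print(local())"
```

```text
clock: 9.85
ee_pos: [0.498, -0.2709, 0.1111]
eef_rot: [3.136, 0.348, -3.092]
force: [15.8, 2.1, 4.7]
finger_gap: 0.0007
grasp_force: 7.1
(array([-13.8804, -90.3892,  34.9495]), array([16.4956,  1.3906, -1.0005]))
clock: 10.05
ee_pos: [0.4977, -0.2709, 0.1112]
eef_rot: [3.136, 0.348, -3.092]
force: [16.6, 2.4, 4.4]
finger_gap: 0.0004
grasp_force: 7.5
(array([-14.0955, -90.4542,  35.1689]), array([17.1399,  1.6434, -1.614 ]))
```

```bash
python3 -m crank '[[-0.9,0,-0.4,0,0,0,0],[0,0,0,0,0,0,0]]'
python3 -c "
from fit import *
print(local())"; python3 m.py w3; python3 -c "
import cv2;i=cv2.imread('pics/w3.png');cv2.imwrite('pics/w3z.png',cv2.resize(i[100:340,200:460],None,fx=2.5,fy=2.5))"
```

```text
clock: 10.25
ee_pos: [0.4975, -0.2711, 0.1113]
eef_rot: [3.136, 0.349, -3.091]
force: [18.3, 4.0, 3.0]
finger_gap: 0.0005
grasp_force: 7.8
(array([-14.3099, -90.5602,  35.334 ]), array([18.352 ,  3.1134, -3.4838]))
```

View pics/w3z.png

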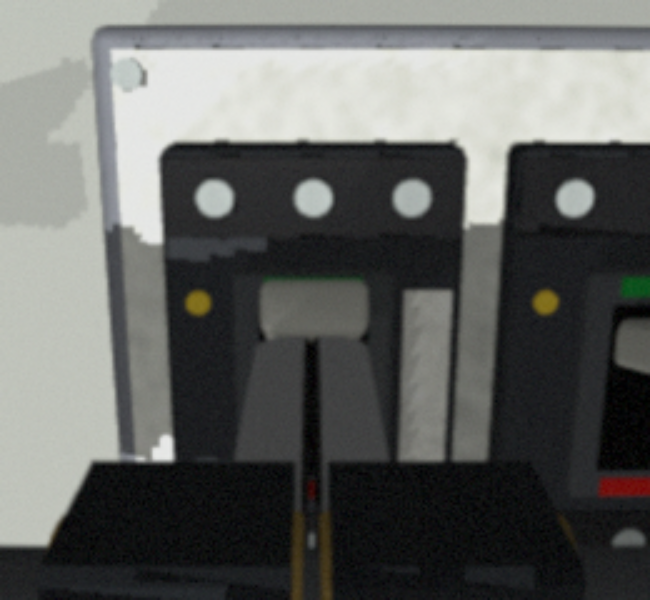

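The drive handle is leaning hard down over the green mark, pressed by the fingers. The stiffness knee has shown (1 N/mm became 4 N/mm), so it is on the stop. I'll add a touch more, hold, then back off.

```bash
python3 -m crank '[[-1.5,0,-0.6,0,0,0,0],[0,0,0,0,0,0,0],[0,0,0,0,0,0,0],[0,0,0,0,0,0,0]]'
python3 -c "
from fit import *
print(local())"; python3 -m crank '[[0,0,0,0,0,0,0],[4.7,0,1.7,0,0,0,0],[4.7,0.2,1.7,0,0,0,0],[9,0.4,3.4,0,0,0,0],[9,0.4,3.4,0,0,0,0],[-8,0,23,0,0,0,0],[-13,0,35,0,0,0,0],[-13,0,35,0,0,0,0],[0,0,0,0,0,0,0]]'
python3 -c "
from fit import *
print(local())"; python3 m.py w4; python3 -c "
import cv2;i=cv2.imread('pics/w4.png');cv2.imwrite('pics/w4z.png',cv2.resize(i[100:340,180:480],None,fx=2.5,fy=2.5))"
```

```text
clock: 10.7
ee_pos: [0.4969, -0.2713, 0.1115]
eef_rot: [3.136, 0.349, -3.091]
force: [19.0, 3.4, 5.5]
finger_gap: 0.0005
grasp_force: 8.4
(array([-14.763 , -90.7361,  35.7473]), array([19.8723,  2.495 , -1.3761]))
clock: 11.6
ee_pos: [0.4806, -0.2726, 0.214]
eef_rot: [3.136, 0.339, -3.098]
force: [-0.0, 0.0, -0.2]
finger_gap: 0.0001
grasp_force: 0.0
(array([  5.0026, -91.3091, 137.6261]), array([-0.0943,  0.0357, -0.2163]))
```

View pics/w4z.png

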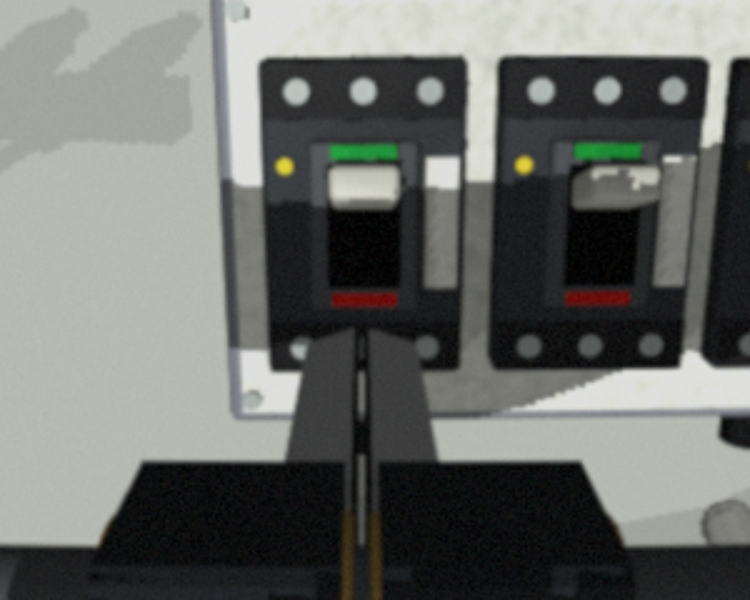

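The reset is done: the drive handle now rests off at crop (363,185), like the spare at (615,185). Next I'll measure the decapper channel from the earlier w2 cloud.

```bash
cat > dec.py <<'E'
from h import *
from scipy.optimize import least_squares
np.set_printoptions(precision=4,suppress=True)
im=dict(np.load('w2.npz')); C=cloud(im)
m=(C[...,0]>.38)&(C[...,0]<.85)&(C[...,1]>.08)&(C[...,1]<.32)
Z=C[...,2]
g=m&(Z>.089)&(Z<.1)&(C[...,0]<.66)&(C[...,0]>.44); G=C[g][:,:2]
r=m&(Z>.05)&(Z<.066)&(C[...,0]>.62); B=C[r][:,:2]
h=m&(Z>.128)&(Z<.145); H=C[h][:,:2]
for n,P in(('guide',G),('binrim',B),('head',H)):
    b=cv2.minAreaRect(P.astype(np.float32)*1000); print(n,len(P),P.mean(0),b)
ds=[]
y0,y1,x0,x1=200,370,440,600
V=cv2.resize(im['img'][y0:y1,x0:x1],None,fx=3.5,fy=3.5,interpolation=cv2.INTER_CUBIC); cv2.imwrite('pics/dec.png',V)
E
python3 dec.py
```

```text
guide 1700 [0.5575 0.1934] ((547.6876831054688, 195.5255126953125), (215.78590393066406, 93.00650787353516), 0.5436391830444336)
binrim 500 [0.7371 0.1634] ((705.5497436523438, 178.425048828125), (136.89527893066406, 157.90667724609375), 83.535400390625)
head 3082 [0.4256 0.2017] ((426.3439636230469, 209.59054565429688), (120.37444305419922, 78.44950103759766), 83.90255737304688)
```

View pics/dec.png

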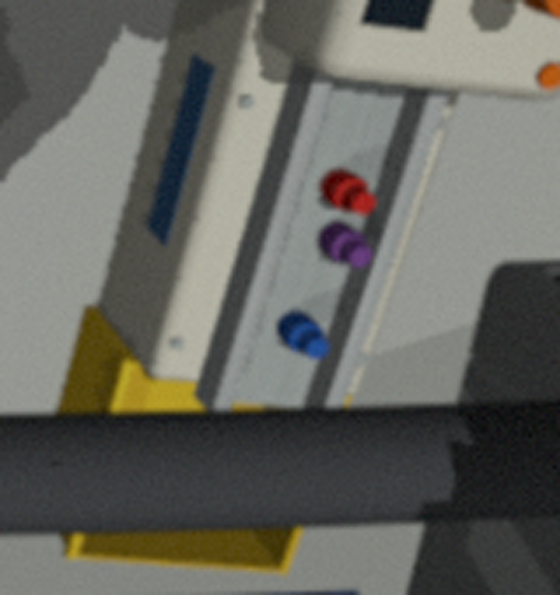

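```bash
cat >> dec.py <<'E'
q=lambda a,z:p2w(im,[440+a[0]/3.5,200+a[1]/3.5],z)
lo=[q((312,75),.096),q((222,400),.096)]; ro=[q((455,105),.096),q((352,400),.096)]; ri=[q((428,95),.096),q((330,402),.096)]
print(lo,ro,ri)
for a in(lo,ro,ri): d=a[1]-a[0]; print('yaw',np.degrees(np.arctan2(d[1],d[0])))
bc=[q((68,555),.06),q((290,570),.06)]; print('bin far corners',bc)
S={n:q(a,.087) for n,a in dict(red=(340,187),vio=(340,242),blue=(297,330)).items()}; print(S)
yaw=np.radians(-6.1); X=np.array([np.cos(yaw),np.sin(yaw)]);Yd=np.array([-X[1],X[0]])
far=(bc[0][:2]+bc[1][:2])/2; O1=far-.228*X; print('origin from bin',O1)
hc=np.array(cv2.minAreaRect(H.astype(np.float32))[0])
for n,a in(('lo',lo),('ro',ro),('ri',ri),('bc',bc)): print(n,[((x[:2]-O1)@X,(x[:2]-O1)@Yd) for x in a])
for n,a in S.items(): print(n,(a[:2]-O1)@X,(a[:2]-O1)@Yd)
print('head centre local',(hc-O1)@X,(hc-O1)@Yd)
E
python3 dec.py
```

```text
guide 1700 [0.5575 0.1934] ((547.6876831054688, 195.5255126953125), (215.78590393066406, 93.00650787353516), 0.5436391830444336)
binrim 500 [0.7371 0.1634] ((705.5497436523438, 178.425048828125), (136.89527893066406, 157.90667724609375), 83.535400390625)
head 3082 [0.4256 0.2017] ((426.3439636230469, 209.59054565429688), (120.37444305419922, 78.44950103759766), 83.90255737304688)
[array([0.4704, 0.1699, 0.096 ]), array([0.646 , 0.1537, 0.096 ])] [array([0.486 , 0.2447, 0.096 ]), array([0.6481, 0.224 , 0.096 ])] [array([0.4808, 0.2298, 0.096 ]), array([0.6489, 0.2122, 0.096 ])]
yaw -5.250607330808251
yaw -7.29043009424264
yaw -5.999110340900878
bin far corners [array([0.7724, 0.1032, 0.06  ]), array([0.7879, 0.2379, 0.06  ])]
{'red': array([0.532 , 0.2007, 0.087 ]), 'vio': array([0.5621, 0.2063, 0.087 ]), 'blue': array([0.6116, 0.1927, 0.087 ])}
origin from bin [0.5534 0.1948]
lo [(np.float64(-0.07989221812927352), np.float64(-0.033596368302208926)), (np.float64(0.09644812992050661), np.float64(-0.03098198424490188))]
ro [(np.float64(-0.07233677709438255), np.float64(0.04244887317954839)), (np.float64(0.09100023166707223), np.float64(0.039054744047138906))]
ri [(np.float64(-0.07592248571348997), np.float64(0.02711655218825519)), (np.float64(0.09307556376163577), np.float64(0.027414133849014137))]
bc [(np.float64(0.22742303040391637), np.float64(-0.0678165021367847)), (np.float64(0.22857696959608378), np.float64(0.06781650213678474))]
red -0.021924955321932418 0.003585905533700166
vio 0.00734913978901275 0.012397331480468725
blue 0.058103948904449206 0.004137136533613175
head centre local -0.12793505162675214 0.00120153751777856
```

The decapper is yawed about -6.1°, with its origin at about (0.553,0.195) and the channel's midline about 2.5 mm to the +y side of that. The red, violet and blue stoppers stand at local x = -22, 7 and 58 mm. I'll sweep them out with nearly shut fingers, starting behind the red one.

```bash
python3 -m crank '[[0,0,40,-0.24,5,0,0],[2,30,36,-0.23,5,0,0],[2,43,0,-0.24,5,0,0],[2,43,0,-0.23,5,0,0],[2,45,0,0,0,-4.4,0],[2,45,0,0,0,-4.4,0],[2,45,0,0,0,0,13],[2,45,0,0,0,0,13],[2,45,0,0,0,0,13],[0,45,0,0,0,0,13],[0,45,0,0,0,0,13],[0,44,0,0,0,0,13]]'
python3 -m crank '[[0,0,0,0,0,0,13],[0,0,0,0,0,0,13]]'; python3 -c "
from h import *
s=bot.sense();print((np.array([.497,.2034,.084])-s['ee_pos'])*1000,s['eef_rot'],s['finger_gap'])"
```

```text
clock: 12.85
ee_pos: [0.4958, 0.2064, 0.2846]
eef_rot: [3.134, -0.017, 3.033]
force: [0.2, -0.8, 0.4]
finger_gap: 0.0122
grasp_force: 0.0
clock: 13.05
ee_pos: [0.4959, 0.205, 0.2845]
eef_rot: [3.135, -0.017, 3.035]
force: [1.0, -0.5, -0.1]
finger_gap: 0.0123
grasp_force: 0.0
[   1.13846558   -1.6291424  -200.50547141] [ 3.135076   -0.01668753  3.03516629] 0.012254673183135667
```

```bash
python3 -m crank '[[1,-1.6,-40,0,-1,0,13],[0,0,-40,0,0,0,13],[0,0,-40,0,0,0,13],[0,0,-30,0,0,0,13],[0,0,0,0,0,0,13],[0,0,0,0,0,0,13]]'
python3 m.py w5;python3 -c "
import cv2;i=cv2.imread('pics/w5.png');cv2.imwrite('pics/w5z.png',i[100:400,150:500])"
```

```text
clock: 13.65
ee_pos: [0.4981, 0.201, 0.1364]
eef_rot: [3.132, 0.003, 3.03]
force: [0.1, 0.3, 0.4]
finger_gap: 0.0126
grasp_force: 0.0
```

View pics/w5z.png

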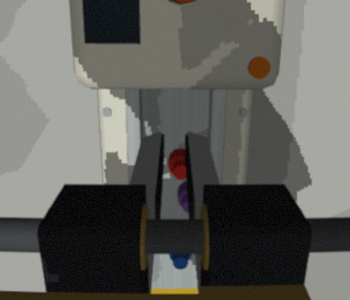

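The open fingers straddle the channel's midline (crop column 175), behind the red stopper at (178,163), with violet and blue farther on. Going down.

```bash
python3 -m crank '[[-1,2.5,-20,0,0,0,13],[0,0,-20,0,0,0,13],[0,0,-9,0,0,0,13],[0,0,0,0,0,0,13],[0,0,0,0,0,0,13]]'
```

```text
clock: 14.2
ee_pos: [0.4979, 0.2053, 0.0886]
eef_rot: [3.13, 0.005, 3.032]
force: [0.4, -0.1, 0.4]
finger_gap: 0.0122
grasp_force: 0.0
```

```bash
python3 -m crank '[[0,-1.5,-4,0,0,0,13],[8,-0.9,0,0,0,0,13],[10,-1.1,0,0,0,0,13],[10,-1.1,0,0,0,0,13],[10,-1.1,0,0,0,0,13],[10,-1.1,0,0,0,0,13],[10,-1.1,0,0,0,0,13],[10,-1.1,0,0,0,0,13],[0,0,0,0,0,0,13]]'
```

```text
clock: 15.1
ee_pos: [0.5669, 0.1958, 0.0835]
eef_rot: [3.131, 0.005, 3.031]
force: [0.3, 0.5, 0.1]
finger_gap: 0.0123
grasp_force: 0.0
```

```bash
python3 -m crank '[[10,-1.1,0,0,0,0,13],[10,-1.1,0,0,0,0,13],[10,-1.1,0,0,0,0,13],[10,-1.1,0,0,0,0,13],[10,-1.1,0,0,0,0,13],[10,-1.1,0,0,0,0,13],[10,-1.1,0,0,0,0,13],[10,-1.1,0,0,0,0,13],[10,-1.1,0,0,0,0,13],[10,-1.1,0,0,0,0,13],[10,-1.1,0,0,0,0,13],[0,0,0,0,0,0,13]]'
```

```text
clock: 16.3
ee_pos: [0.6766, 0.1835, 0.0834]
eef_rot: [3.131, 0.005, 3.032]
force: [0.2, 1.1, 0.5]
finger_gap: 0.0124
grasp_force: 0.0
```

```bash
python3 -m crank '[[0,0,40,0,0,0,13],[0,0,40,0,0,0,0],[-40,0,40,0,0,0,0],[-40,-20,40,0,0,0,0],[-40,-40,40,0,0,0,0],[-40,-45,10,0,0,0,0],[-30,-45,0,0,0,0,0],[0,-40,0,0,0,0,0],[0,0,0,0,0,0,0]]'
python3 - <<'E'
from h import *
a=shot('wrist');cv2.imwrite('pics/w6.png',a['img'])
t=shot('top')
for r in finder.tip_of('stopper_a','top'): print(r['conf'],r['location'],p2w(t,r['location']))
s=shot('side')
for r in finder.tip_of('stopper_a','side'): print(r['conf'],r['location'],p2w(s,r['location']))
f=lambda i,y,x:cv2.resize(i['img'][y:y+100,x:x+110],None,fx=3.5,fy=3.5,interpolation=cv2.INTER_CUBIC)
cv2.imwrite('pics/m6.png',np.hstack([f(t,140,225),f(s,205,235)]))
E
```

```text
clock: 17.2
ee_pos: [0.5157, 0.0138, 0.2703]
eef_rot: [3.133, 0.005, 3.024]
force: [-0.2, -0.8, -0.2]
finger_gap: 0.0007
grasp_force: 0.0
0.53 [273.5, 179.2] [0.65519812 0.18617311 0.07915888]
0.52 [274.3, 157.5] [0.75675126 0.19351337 0.01848697]
0.5 [266.2, 168.4] [0.71323235 0.22459067 0.01228294]
```

View pics/m6.png

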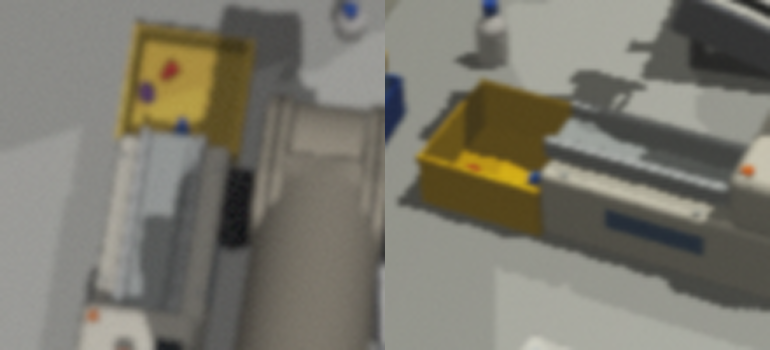

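Red is at crop (170,68) and violet at (146,92), both in the bin. Blue shows at (182,127), right at the channel's end, and at (535,177) in the side view. I'll triangulate it.

Run:
```python
from h import *
np.set_printoptions(precision=4,suppress=True)
X=np.array([.9943,-.1063]);Yd=np.array([.1063,.9943]);O1=np.array([.5534,.1948])
R=[]
for n in('top','side'):
    i=shot(n); hsv=cv2.cvtColor(i['img'],cv2.COLOR_BGR2HSV)
    m=cv2.inRange(hsv,(105,120,40),(125,255,255))
    k,l,st,ce=cv2.connectedComponentsWithStats(m)
    box=(225,335,140,240) if n=='top' else (235,345,205,305)
    for a,c in zip(st,ce):
        if box[0]<c[0]<box[1] and box[2]<c[1]<box[3]:
            print(n,c,a[4]); 
            for z in(.015,.05,.07,.085): w=p2w(i,c,z);print('  ',z,w[:2],'loc',(w[:2]-O1)@X,(w[:2]-O1)@Yd)
            print('  depth',p2w(i,c))
```

```text
top [319.5933 199.6455] 255492
   0.015 [0.5913 0.0106] loc 0.057313329098836706 -0.1791223638923596
   0.05 [0.5853 0.0105] loc 0.05127983609077616 -0.179911894438238
   0.07 [0.5818 0.0104] loc 0.047832125800455726 -0.1803630547501685
   0.085 [0.5792 0.0103] loc 0.04524634308271551 -0.18070142498411637
  depth [0.4682 0.0077 0.7235]
top [324.4 142.2] 5
   0.015 [ 0.825 -0.004] loc 0.29114320969591534 -0.16877379478869117
   0.05 [ 0.8138 -0.0038] loc 0.28006683584895936 -0.16978650725088246
   0.07 [ 0.8075 -0.0037] loc 0.2737374793649846 -0.17036520008642034
   0.085 [ 0.8027 -0.0036] loc 0.2689904620020035 -0.1707992197130737
  depth [ 0.8054 -0.0037  0.0765]
side [264.2857 205.8571] 7
   0.015 [ 0.841  -0.0861] loc 0.3158269838530658 -0.24872668368465076
   0.05 [ 0.8211 -0.0401] loc 0.29113735370054966 -0.20513259945259996
   0.07 [ 0.8097 -0.0139] loc 0.2770289936133976 -0.1802216941771423
   0.085 [0.8012 0.0058] loc 0.2664477235480336 -0.16153851522054932
  depth [ 0.8042 -0.0011  0.0797]
side [277.5 255. ] 2
   0.015 [0.6886 0.1804] loc 0.13596079625162968 7.783130807476106e-05
   0.05 [0.6736 0.2178] loc 0.11706703675135295 0.03565462887929773
   0.07 [0.665  0.2392] loc 0.10627060275119476 0.05598422749142479
   0.085 [0.6586 0.2552] loc 0.09817327725107629 0.07123142645052004
  depth [0.6863 0.1861 0.0203]
```

View pics/w6.png

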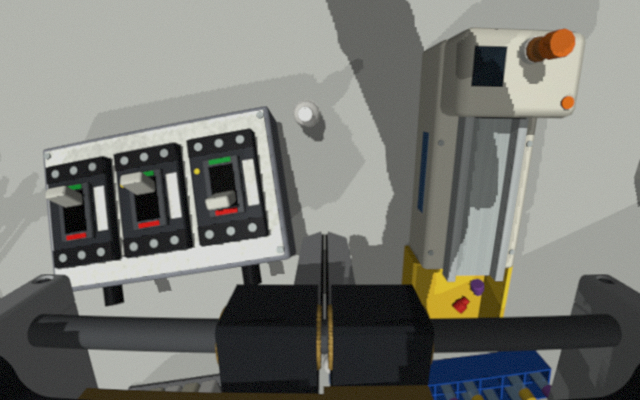

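Side depth puts blue at (0.686,0.186,0.020), on the bin floor, and the wrist view shows an empty channel with red and violet in the bin. So all three are in, and I'll switch the breaker on.

```bash
python3 -c "
from fit import *
print(bot.sense()['ee_pos'],bot.sense()['eef_rot']);go(-.042,.12);go(-.042,.03)"
```

```text
[0.517  0.0216 0.2688] [3.1307 0.003  3.0349]
(-0.042, 0.12) shift mm [ -74.5922 -292.7308  -87.5012]
(-0.042, 0.03) shift mm [ -43.7657 -291.2767 -172.0447]
```

```bash
python3 -m crank '[[-10,-40,0,0,0,4.4,0],[-10,-40,0,0,0,4.4,0],[-10,-40,0,0.24,-5,0,0],[-10,-40,0,0.23,-5,0,0],[-10,-40,0,0.24,-5,0,0],[-10,-40,-20,0.23,-5,0,0],[-14,-40,-30,0,0,0,0],[0,-12,-37,0,0,0,0],[0,0,0,0,0,0,0],[0,0,0,0,0,0,0]]'
python3 -c "
from fit import *
print(local(),bot.sense()['eef_rot']);go(-.042,.03)"
```

```text
clock: 18.55
ee_pos: [0.4479, -0.2554, 0.1888]
eef_rot: [3.122, 0.326, -3.096]
force: [-0.3, 0.4, -0.0]
finger_gap: 0.0004
grasp_force: 0.0
(array([-33.5408, -72.5718, 124.9031]), array([-0.3074,  0.4283,  0.0644])) [ 3.1216  0.3264 -3.0955]
(-0.042, 0.03) shift mm [ 25.2954 -14.2522 -92.05  ]
```

```bash
python3 -m crank '[[-5,-14,-8,0,-1.2,0,0],[0,0,0,0,0,0,0],[10,0,-28,0,0,0,0],[10,0,-28,0,0,0,0],[0,0,0,0,0,0,0]]'
python3 -c "
from fit import *
print(local(),bot.sense()['eef_rot']);go(-.042,.03)"
```

```text
clock: 19.05
ee_pos: [0.4638, -0.2674, 0.1241]
eef_rot: [3.121, 0.347, -3.093]
force: [-0.7, 0.3, 0.2]
finger_gap: 0.0005
grasp_force: 0.0
(array([-41.3494, -85.3248,  58.833 ]), array([-0.5686,  0.3585,  0.436 ])) [ 3.1205  0.3474 -3.0927]
(-0.042, 0.03) shift mm [  9.3914  -2.2352 -27.308 ]
```

Now down, then a push up the slope (per mm of u: 0.94, 0.04, 0.34).

```bash
python3 -m crank '[[5,-2,-14,0,0,0,0],[4.2,0,-13,0,0,0,0],[0,0,0,0,0,0,0],[4.7,0.2,1.7,0,0,0,0],[4.7,0.2,1.7,0,0,0,0],[4.7,0.2,1.7,0,0,0,0],[0,0,0,0,0,0,0]]'
python3 -c "
from fit import *
print(local())"
python3 -m crank '[[4.7,0.2,1.7,0,0,0,0],[4.7,0.2,1.7,0,0,0,0],[4.7,0.2,1.7,0,0,0,0],[0,0,0,0,0,0,0]]'
python3 -c "
from fit import *
print(local())"
```

```text
clock: 19.75
ee_pos: [0.49, -0.2752, 0.1117]
eef_rot: [3.118, 0.339, -3.095]
force: [-2.2, -0.2, 0.7]
finger_gap: 0.0009
grasp_force: 0.7
(array([-21.3798, -94.3935,  38.3959]), array([-1.8489, -0.0556,  1.4371]))
clock: 20.15
ee_pos: [0.505, -0.2743, 0.1165]
eef_rot: [3.117, 0.339, -3.094]
force: [-1.0, -0.4, -0.0]
finger_gap: 0.0002
grasp_force: 0.0
(array([ -5.5916, -94.192 ,  37.6597]), array([-0.9183, -0.3879,  0.3248]))
```

```bash
python3 -m crank '[[2.8,0.1,1,0,0,0,0],[-4.7,0,-1.7,0,0,0,0],[-10,0,20,0,0,0,0],[-14,0,38,0,0,0,0],[-14,0,38,0,0,0,0],[-20,0,40,0,0,0,0],[-20,0,20,0,0,0,0],[0,0,0,0,0,0,0]]'
python3 m.py w7; python3 -c "
import cv2;i=cv2.imread('pics/w7.png');cv2.imwrite('pics/w7z.png',i[60:360,130:560])"
```

```text
clock: 20.95
ee_pos: [0.422, -0.2759, 0.2737]
eef_rot: [3.12, 0.341, -3.098]
force: [0.7, -0.9, -0.2]
finger_gap: 0.0008
grasp_force: 0.0
```

View pics/w7z.png

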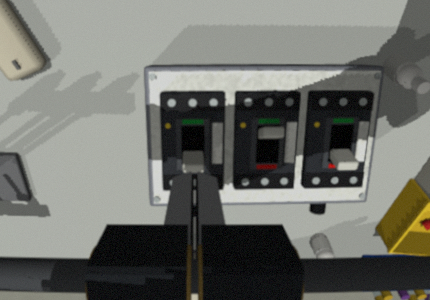

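The drive handle is now at the red (on) end, at crop (194,160). The spare is still off, the pump is on, and the arm is clear.

```bash
python3 -c "
from cell import bot
print(bot.finish_job())"
```

```text
the job is handed in; nothing more can be done
None
```

I reset the tripped breaker (about 20 N on its stop), swept all three stoppers into the bin, switched the breaker back on and handed the job in; no verdict came back, but the camera views agreed with each step.

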